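# Crack-check the cooler's weld seam with the probe pen

## Robot

A 6-joint arm with a two-finger parallel gripper is mounted at the origin on the work surface. World frame = base frame: x ahead of the robot, y to its left, z up, the work surface at z = 0. Lengths are in m, angles in rad, forces in N, time in s.
With the tool pointing down it reaches from about 0.3 to 0.775 m from the base axis. Payload 14.6 kg.
Tool frame: the origin (TCP) lies on the front face of the gripper's body, between the roots of the fingers; the fingertips stand 97 mm ahead of it and the grasp point (between the pads) lies 78 mm ahead of it; z points along the fingers, x is the direction in which the jaws open and shut, and the axes are right-handed (so a half turn about z gives the same grasp; the last joint's range is limited). The gripper opens to 94 mm and grips with 3 to 60 N. Pads are 16 mm wide; open, the fingers measure 119 mm over their backs; the gripper's body (75 mm by 177 mm) begins 78 mm behind the grasp point.
Start: joints at [1.245, 0.3, 1.521, -0, 1.321, -0.067], TCP at [0.141, 0.532, 0.303] pointing down, gripper open.
Joint ranges: [-3.03, 3.03], [-0.79, 2.21], [0.23, 2.52], [-1.04, 4.18], [0, 3.07], [-2.55, 2.55]. Speed limits (rad/s): [2.22, 2.22, 2.57, 3.14, 3.14, 3.14].

## Interface

Orientations are given as [roll, pitch, yaw] about the fixed x, y, z axes, in that order (R = Rz(yaw) Ry(pitch) Rx(roll)).
In Python, from station import sensors, camera, ctrl gives the robot as it stands.
- The arm moves only by the tool move_arm, never from a script. Its argument "rows" is text: rows parted by semicolons, each of 6 numbers parted by spaces: the shift along the tool's x, y, z in mm, then the turn, a rotation vector about the tool's x, y, z in rad. In form: x y z wx wy wz; .... A call has 1 to 20 rows; each row shifts and turns the pose as measured when the row begins, along the tool's axes as they then stand; what a row does not reach is not made up. A row lasts 1/8 s, in which the tool goes at most 62.5 mm and 10.7 degrees, less where a joint would pass 70% of its speed; a pose out of reach is approached as far as the arm can. A call with a gripper value outside its range is refused whole. "grip" is the opening, from -1 (shut) to 1 (fully open), set as the call begins (left out, the last holds). The fingers move at their own pace and stop on an object; "newtons" is the grip in N (left out, the last holds). Time passes only in rows, so rows that do not move let the fingers close. It gives the time, the measured TCP pose, the force and the opening at its end, in the units of the state.
- sensors.get_obs(): the state, without advancing time (a new reading comes with each control period).
- camera(name): name is "scene" or "top" or "wrist"; returns a dict with "color" (384x512x3 uint8, blue, green, red), "z_map" (384x512 float32, m along the optical axis (not along the pixel's ray), 0 where there is no reading), "mtx" (3x3 intrinsics, pixels), "distortion" ([k1, k2, p1, p2, k3] as OpenCV has them; the pictures are not rectified), "position" and "attitude" of the camera in the world; the wrist camera has in their place "hand_eye" (4x4, takes a point from camera to tool coordinates, whose origin is the TCP and whose axes are the tool frame's). Camera axes: x right, y down, z forward; pixel columns grow to the right and rows downward; lengths in m; the calibration is good to about 2 mm. A picture is of the moment at which its call begins: read the wrist's pose just before it.
- ctrl.hand_in(): hands the job in, once; it reports no verdict.
The state is a dict: "time_s": time; "qpos": joint angles; "joint_vel": joint speeds; "tau": joint torques, N m; "ee_pos": TCP position; "eef_rot": TCP orientation; "force": force on the tool from outside, world axes, zero at the start; "moment": the same for the moment, N m; "grip_width": finger opening in m.
Only numpy, scipy, OpenCV 4.12 (cv2) and the standard library are available. Lean on these libraries where they do the work, as an engineer would, in place of code of your own. Each camera call takes 0.05 s, during which the arm holds its last target.

## Task

Take the crack-detector pen out of its fork stand and run its sprung tip slowly, about 2 cm a second, along the middle of the angled weld seam on the car's charge-air cooler, from its end between tank and core, round the bend, to its end on the tank near the outlet pipe, pressing lightly so that the nose stays sunk about half-way all along. Then hang the pen upright in its fork again by the collar. Be gentle with the cooler and leave the other things on the bench where they are.

Things in the scene. Friction and masses are not known exactly. Their poses are not given: they have to be found in the camera images.
- cooler: aluminium charge-air cooler lying flat, fixed; flat top 70 mm up. Origin on the bench under the middle of the line where near tank and core meet. 210 mm wide (y). To -x the near tank (100 mm long) with a 54 mm outlet pipe at y = -60 mm, sticking out 50 mm more; to +x the finned core (160 mm), then the far tank (70 mm). The straight bead at the far tank is not to be checked
- seam0 (a point): START of the angled weld seam: an 8 mm bright bead, about 1 mm proud to look at (the tip feels a flat top), in a dark tinted strip, 100 mm straight along the tank/core line, then 71 mm slanting over the near tank. This point is on the flat top of the cooler: the end that lies on the straight line between tank and core, 25 mm in from the cooler's side
- seam1 (a point): seam point 25 mm on from seam0, on the straight part
- seam2 (a point): seam point 50 mm on from seam0, on the straight part
- seam3 (a point): seam point 75 mm on from seam0, on the straight part
- seam4 (a point): BEND of the seam, 100 mm on from seam0: here it turns 45 degrees across the top of the near tank
- seam5 (a point): seam point on the slanting part, a third of the way from the bend to the end
- seam6 (a point): seam point on the slanting part, two thirds of the way from the bend to the end
- seam7 (a point): END of the seam, 71 mm beyond the bend on the near tank's top, above and behind the tank's outlet pipe
- stand: steel fork stand, fixed; 110 x 100 mm foot plate, its origin on the bench at the pen's axis, an upright post on the +x side and two level prongs (each 14 mm wide, 8 mm thick) that point to its -x side; nothing is higher than the prongs' tops, 130 mm above the bench
- fork_seat (a point): the middle of the fork's slot, level with the tops of the prongs, 130 mm above the bench; axes as the stand's. The slot is 30 mm wide (along y), open at the -x end 44 mm from here, closed 20 mm from here on the +x side. The pen's collar rests on the prongs with its underside here
- pen_grip (a point): centre of the pen's handle, a black square bar 22 x 22 mm, 60 mm tall (30 mm up and down from here). The pen (158 mm, 0.13 to 0.21 kg) starts upright in the fork, z up, the handle's flats parallel to the stand's axes. From here the underside of its collar is 38 mm down, the tip 128 mm down
- pen_collar (a point): centre of the underside of the pen's grey collar (44 x 44 mm, 8 mm thick, right under the handle), on the pen's axis. Below it hangs a round barrel 18 mm in diameter and 60 mm long, then the steel nose, 10 mm in diameter
- pen_tip (a point): the very end of the pen's sprung steel nose (rounded, 4 mm radius), 90 mm under the collar's underside on the pen's axis when the nose is out
- nose (a joint): how far the sprung nose is pressed into the pen: 0 fully out, 0.010 m fully in; it begins to yield at 1.6 N and needs 5.6 N to go fully in
- bolt_tray: grey open tray of bolts, 120 x 100 mm, 45 mm tall, fixed; stands on the other side of the cooler from the pen stand (the two may change places)
- wrench: bare steel wrench, 190 mm, lying on the bench; leave it alone
- screwdriver: screwdriver, 200 mm, lying on the bench; leave it alone
- fluid_can: grey can, 60 mm across, 130 mm tall; leave it alone
- jar: lidded jar, 68 mm across, 85 mm tall; leave it alone
- pulley: dark steel disc, 84 mm across, 22 mm thick; leave it alone
- flange: dark steel ring, 68 mm across, 10 mm thick, lying on the finned core of the cooler; leave it alone
Mind the look-alikes: they are no part of the job. There is more than one size of the stand; the one meant has the size given above.

How it is judged:
On the way, in this order (a step that is already met when the one before it is completed fails the run):
1. the pen is held and out of its fork (over 30 mm from where it was) (distance of pen_grip from where it was at the start of the episode above 0.03 m and contact force between the fingers and pen above 0.5 N), for 0.1 s.
2. the pen's tip passes seam0: within 6 mm sideways, touching the cooler, nose sunk 1 to 9 mm, slower than 5 cm/s (horizontal distance between pen_tip and seam0 below 0.006 m and value of joint nose between 0.001 and 0.009 m and contact force between pen and cooler above 0.3 N and linear speed of pen below 0.05 m/s), for 0.1 s.
3. the pen's tip passes seam1: within 6 mm sideways, touching the cooler, nose sunk 1 to 9 mm, slower than 5 cm/s (horizontal distance between pen_tip and seam1 below 0.006 m and value of joint nose between 0.001 and 0.009 m and contact force between pen and cooler above 0.3 N and linear speed of pen below 0.05 m/s), for 0.1 s.
4. the pen's tip passes seam2: within 6 mm sideways, touching the cooler, nose sunk 1 to 9 mm, slower than 5 cm/s (horizontal distance between pen_tip and seam2 below 0.006 m and value of joint nose between 0.001 and 0.009 m and contact force between pen and cooler above 0.3 N and linear speed of pen below 0.05 m/s), for 0.1 s.
5. the pen's tip passes seam3: within 6 mm sideways, touching the cooler, nose sunk 1 to 9 mm, slower than 5 cm/s (horizontal distance between pen_tip and seam3 below 0.006 m and value of joint nose between 0.001 and 0.009 m and contact force between pen and cooler above 0.3 N and linear speed of pen below 0.05 m/s), for 0.1 s.
6. the pen's tip passes seam4: within 6 mm sideways, touching the cooler, nose sunk 1 to 9 mm, slower than 5 cm/s (horizontal distance between pen_tip and seam4 below 0.006 m and value of joint nose between 0.001 and 0.009 m and contact force between pen and cooler above 0.3 N and linear speed of pen below 0.05 m/s), for 0.1 s.
7. the pen's tip passes seam5: within 6 mm sideways, touching the cooler, nose sunk 1 to 9 mm, slower than 5 cm/s (horizontal distance between pen_tip and seam5 below 0.006 m and value of joint nose between 0.001 and 0.009 m and contact force between pen and cooler above 0.3 N and linear speed of pen below 0.05 m/s), for 0.1 s.
8. the pen's tip passes seam6: within 6 mm sideways, touching the cooler, nose sunk 1 to 9 mm, slower than 5 cm/s (horizontal distance between pen_tip and seam6 below 0.006 m and value of joint nose between 0.001 and 0.009 m and contact force between pen and cooler above 0.3 N and linear speed of pen below 0.05 m/s), for 0.1 s.
9. the pen's tip passes seam7: within 6 mm sideways, touching the cooler, nose sunk 1 to 9 mm, slower than 5 cm/s (horizontal distance between pen_tip and seam7 below 0.006 m and value of joint nose between 0.001 and 0.009 m and contact force between pen and cooler above 0.3 N and linear speed of pen below 0.05 m/s), for 0.1 s.
At the end, for the whole second after the job is handed in: the pen hangs at rest in the fork: collar's underside on the prongs within 4 mm of the seat's height, within 8 mm of the slot's middle line, between 28 mm towards the open end and 15 mm towards the closed end from the seat, upright within 0.12 rad (7 degrees) (x of pen_collar in the frame of fork_seat between -0.028 and 0.015 m and y of pen_collar in the frame of fork_seat between -0.008 and 0.008 m and z of pen_collar in the frame of fork_seat between -0.004 and 0.004 m and angle between pen_collar's own z axis and vertical below 0.12 rad and linear speed of pen below 0.02 m/s and contact force between pen and stand above 0.3 N); the robot touches nothing.
It fails at once if the pen presses or knocks the cooler with more than 20 N (contact force between pen and cooler above 20 N).
It fails at once if the pen is dragged over the cooler faster than 12 cm/s (contact force between pen and cooler above 0.5 N and linear speed of pen above 0.12 m/s).
It fails at once if another thing on the bench is moved by more than 30 mm (distance of any of wrench, screwdriver, fluid_can, jar, pulley, flange from where it was at the start of the episode above 0.03 m).
It also fails if it takes over 72 s, if anything falls off the work surface, if the arm or the gripper's body presses on something with over 40 N, if the wrist force passes 120 N, or if a joint passes its speed limit or range.

## Working session

There is one attempt and no reset: what is moved stays moved. The work goes in short steps, Python scripts to look and compute and a tool call to move; the robot and the scene stay as the last step left them, time stands still between calls to the robot, and variables do not carry over. Pictures are saved under pics/ and viewed, and the job is handed in when it is done.

Besides the shell and the picture viewer there is one more tool, called after ">>>" by a JSON object that holds its "op" and its "data", one argument or row to a line. move_arm: Moves the arm, as the interface text tells. Its arguments: {"type":"object","properties":{"rows":{"type":"string"},"grip":{"type":"number"},"newtons":{"type":"number"}},"required":["rows"]}

```bash
ls; mkdir -p pics
python3 - <<'E'
from station import sensors, camera, ctrl
import cv2,numpy as np
print(sensors.get_obs())
for n in ["scene","top","wrist"]:
    c=camera(n)
    cv2.imwrite(f"pics/{n}0.png",c["color"])
    np.savez(f"{n}0.npz",**c)
    print(n,{k:np.array(v).tolist() for k,v in c.items() if k not in("color","z_map")}, (c["z_map"]>0).mean())
E
```

```text
pics
{'time_s': 0.0, 'qpos': array([ 1.24540556e+00,  3.00513503e-01,  1.52160054e+00, -2.35410859e-05,
        1.32070960e+00, -6.65666669e-02]), 'joint_vel': array([-0.00101063,  0.00134287,  0.00032681,  0.0002271 , -0.00057941,
        0.00075813]), 'tau': array([-7.92906267e-04, -5.31806481e+01, -3.52734804e+01,  7.08226603e-02,
        2.43505149e-02, -1.13238042e-05]), 'ee_pos': array([0.14070832, 0.53153563, 0.30205477]), 'eef_rot': array([-3.14153352e+00,  1.22977645e-03,  1.31197810e+00]), 'force': array([ 0.79113967,  0.13494021, -0.04980148]), 'moment': array([0.0149658 , 0.05673813, 0.02259985]), 'grip_width': 0.0941724107566815}
scene {'mtx': [[383.61923863589413, 0.0, 259.65964010881527], [0.0, 383.61923863589413, 191.24462661743436], [0.0, 0.0, 1.0]], 'distortion': [0.00507292729218385, 0.0, 0.0, 0.0, 0.0], 'position': [1.2796366960397103, -0.4809414600489815, 0.7762663267681604], 'attitude': [-2.208967488879507, -0.013294361227497609, 1.0375853580122034]} 0.9829457600911459
top {'mtx': [[441.78841205354087, 0.0, 254.60298628673533], [0.0, 441.78841205354087, 193.962915909821], [0.0, 0.0, 1.0]], 'distortion': [-0.01299165078786573, 0.0, 0.0, 0.0, 0.0], 'position': [0.269299819219369, -0.02069826713993642, 1.5940923260754425], 'attitude': [-2.965696178001298, -0.007415019977542681, -1.5609370464074632]} 0.9959767659505209
wrist {'mtx': [[277.0502750770355, 0.0, 257.12674760165356], [0.0, 277.0502750770355, 189.7413914267987], [0.0, 0.0, 1.0]], 'distortion': [-0.06675495292436766, 0.0, 0.0, 0.0, 0.0], 'hand_eye': [[0.9999998852504629, -0.0004742860066140871, 6.7467352101299e-05, 0.0009834805500936739], [0.0004407373597700626, 0.9660277388304056, 0.25843802653787634, -0.07342568845031232], [-0.0001877488731592364, -0.2584379671468498, 0.9660278370147324, -0.08133798929592778], [0.0, 0.0, 0.0, 1.0]]} 0.996124267578125
```

View pics/scene0.png

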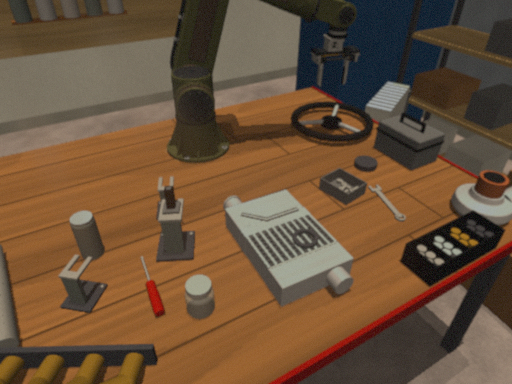

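View pics/top0.png

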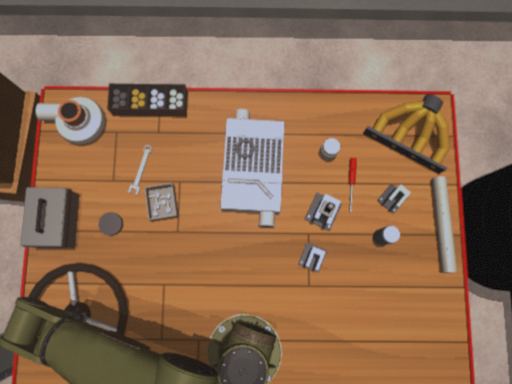

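View pics/wrist0.png

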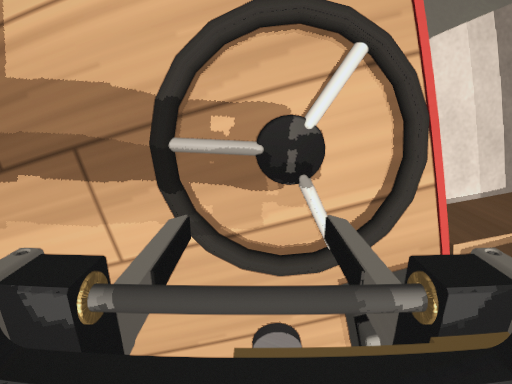

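```bash
cat > h.py <<'E'
import numpy as np, cv2
from scipy.spatial.transform import Rotation as R
def load(f): return dict(np.load(f))
def pose(c, obs=None):
    if "hand_eye" in c:
        T=np.eye(4);T[:3,:3]=R.from_euler('xyz',obs["eef_rot"]).as_matrix();T[:3,3]=obs["ee_pos"]
        T=T@c["hand_eye"]; return T[:3,:3],T[:3,3]
    return R.from_euler('xyz',c["attitude"]).as_matrix(),np.array(c["position"])
def rays(c,uv,obs=None):
    Rm,p=pose(c,obs)
    n=cv2.undistortPoints(np.array(uv,float).reshape(-1,1,2),c["mtx"],c["distortion"]).reshape(-1,2)
    d=np.c_[n,np.ones(len(n))]@Rm.T
    return p,d
def onplane(c,uv,z,obs=None):
    p,d=rays(c,uv,obs); return p+d*((z-p[2])/d[:,2])[:,None]
def cloud(c,obs=None):
    h,w=c["z_map"].shape
    u,v=np.meshgrid(np.arange(w),np.arange(h))
    p,d=rays(c,np.c_[u.ravel(),v.ravel()],obs)
    P=p+d*c["z_map"].reshape(-1,1)
    return P.reshape(h,w,3)
def proj(c,P,obs=None):
    Rm,p=pose(c,obs)
    return cv2.projectPoints(np.array(P,float).reshape(-1,1,3),cv2.Rodrigues(Rm.T)[0],-Rm.T@p,c["mtx"],c["distortion"])[0].reshape(-1,2)
E
python3 - <<'E'
from h import *
c=load("top0.npz"); P=cloud(c)
crop=c["color"][90:290,200:420]
cv2.imwrite("pics/topz.png",cv2.resize(crop,None,fx=3.6,fy=3,interpolation=cv2.INTER_CUBIC))
for uv in [(254,213),(322,210),(150,300),(312,257),(395,197),(260,200),(330,150),(386,236),(352,200)]:
    print(uv,P[uv[1],uv[0]].round(3))
cv2.imwrite("pics/topz.png",cv2.resize(c["color"][100:280,210:420],(770,660),interpolation=cv2.INTER_CUBIC)[:600])
c=load("scene0.npz"); cv2.imwrite("pics/scenez.png",cv2.resize(c["color"][170:330,50:370],(800,400),interpolation=cv2.INTER_CUBIC))
E
```

```text
(254, 213) [ 0.483 -0.028 -0.001]
(322, 210) [ 0.476 -0.254  0.139]
(150, 300) [0.17  0.333 0.003]
(312, 257) [ 0.326 -0.238 -0.004]
(395, 197) [ 0.544 -0.54   0.018]
(260, 200) [ 0.519 -0.048  0.073]
(330, 150) [ 0.699 -0.295  0.085]
(386, 236) [ 0.392 -0.465  0.135]
(352, 200) [ 0.534 -0.387  0.001]
```

View pics/topz.png

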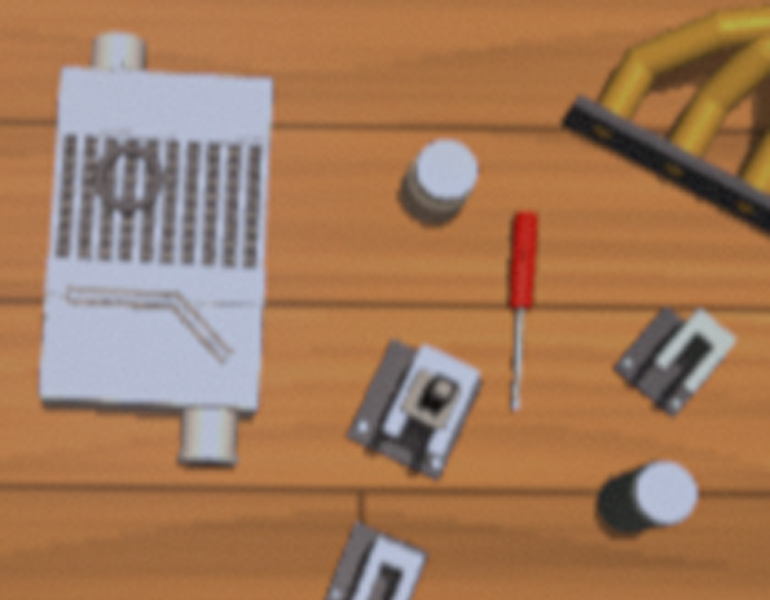

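View pics/scenez.png

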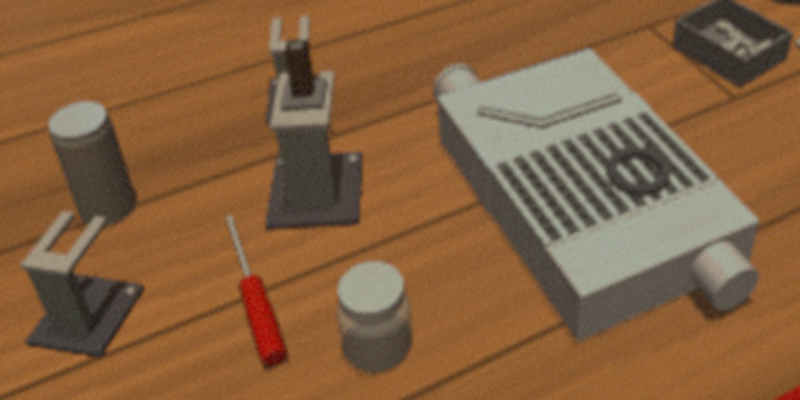

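```bash
cat >> h.py <<'E'
def totool(obs,target,yaw=None,roll=np.pi):
    Rm=R.from_euler('xyz',obs["eef_rot"])
    d=Rm.inv().apply(np.array(target)-obs["ee_pos"])*1000
    s="d_tool mm "+str(d.round(1))
    if yaw is not None:
        w=(Rm.inv()*R.from_euler('xyz',[np.pi,0,yaw])).as_rotvec()
        s+=" rot "+str(w.round(4))
    return s
E
python3 - <<'E'
from h import *
from station import sensors
o=sensors.get_obs()
print(totool(o,[.36,.22,.42],1.312)); 
o["ee_pos"]=np.array([.36,.22,.42]);print(totool(o,[.43,-.12,.42]))
E
```

```text
d_tool mm [-245.2  291.7 -117.6] rot [-0.      0.0009  0.    ]
d_tool mm [-3.108e+02  1.547e+02  3.000e-01]
```

>>> {"op": "move_arm", "data": {
  "rows": "-30 36 -15 0 0 0;-30 36 -15 0 0 0;-30 36 -15 0 0 0;-30 36 -15 0 0 0;-30 36 -15 0 0 0;-30 36 -15 0 0 0;-30 36 -15 0 0 0;-30 36 -15 0 0 0;-50 25 0 0 0 0;-50 25 0 0 0 0;-50 25 0 0 0 0;-50 25 0 0 0 0;-50 25 0 0 0 0;-50 25 0 0 0 0",
  "grip": 1
}}

```text
time_s: 1.9
ee_pos: [0.4328, -0.1206, 0.4261]
eef_rot: [3.141, 0.005, 1.318]
force: [1.0, 1.0, -0.6]
grip_width: 0.0938
```

```bash
cat >> h.py <<'E'
def snap(tag,name="wrist"):
    from station import sensors,camera
    o=sensors.get_obs(); c=camera(name)
    cv2.imwrite(f"pics/{tag}.png",c["color"])
    np.savez(f"{tag}.npz",**c); np.savez(f"{tag}_o.npz",**o)
    return c,o
E
python3 - <<'E'
from h import *
c,o=snap("w1"); print(o["ee_pos"],o["eef_rot"],o["joint_vel"].round(3))
E
```

```text
[ 0.43277555 -0.12057024  0.42614862] [3.14081341 0.00472839 1.31786255] [-0.929  0.446 -0.44  -0.001 -0.014 -0.922]
```

View pics/w1.png

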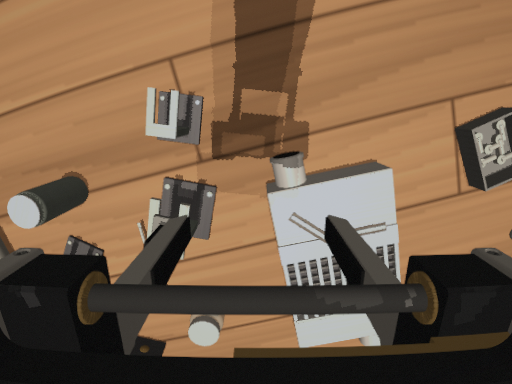

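>>> {"op": "move_arm", "data": {
  "rows": "25 32 0 0 0 0;25 32 0 0 0 0;0 32 0 0 0 0;0 32 0 0 0 0;0 0 0 0 0 0;0 0 0 0 0 0"
}}

```text
time_s: 2.7
ee_pos: [0.5734, -0.1113, 0.423]
eef_rot: [-3.138, 0.006, 1.31]
force: [0.3, 0.7, -0.6]
grip_width: 0.0941
```

Run:
```python
from h import *
c,o=snap("w2"); print(o["ee_pos"],o["eef_rot"],o["joint_vel"].round(3),o["time_s"])
cv2.imwrite("pics/w2z.png",cv2.resize(c["color"][20:270,60:420],(792,550),interpolation=cv2.INTER_CUBIC))
```

```text
[ 0.57336643 -0.11132308  0.42296461] [-3.13801775  0.0063262   1.30993457] [ 0.002  0.015 -0.006  0.     0.     0.   ] 2.7
```

View pics/w2z.png

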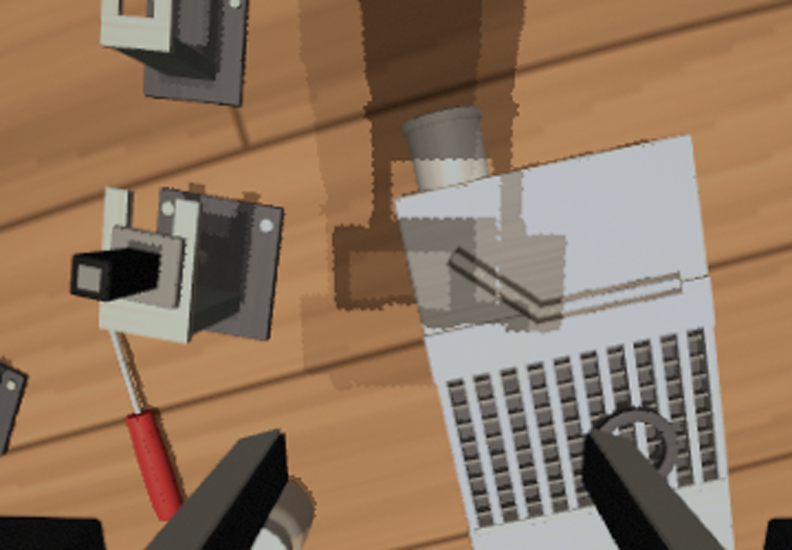

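Run:
```python
from h import *
c=load("w2.npz");o=load("w2_o.npz")
x0,y0=250,120
cr=c["color"][y0:y0+60,x0:x0+135]
cv2.imwrite("pics/seamz.png",cv2.resize(cr,None,fx=5.9,fy=5.9,interpolation=cv2.INTER_NEAREST))
x0,y0=75,80
cr=c["color"][y0:y0+110,x0:x0+120]
cv2.imwrite("pics/penz.png",cv2.resize(cr,None,fx=5,fy=5,interpolation=cv2.INTER_NEAREST))
P=cloud(c,o)
for uv in [(330,190-30),(350,120),(290,150)]: print(P[uv[1],uv[0]].round(4))
print(onplane(c,[(266.8,137.3),(305.5,160.9),(370,149.1)],.07,o).round(4))
```

```text
[0.5961 0.0013 0.068 ]
[0.5427 0.0432 0.0702]
[ 0.5642 -0.0568  0.0698]
[[ 0.5358 -0.087   0.07  ]
 [ 0.5872 -0.0371  0.07  ]
 [ 0.5948  0.066   0.07  ]]
```

View pics/seamz.png

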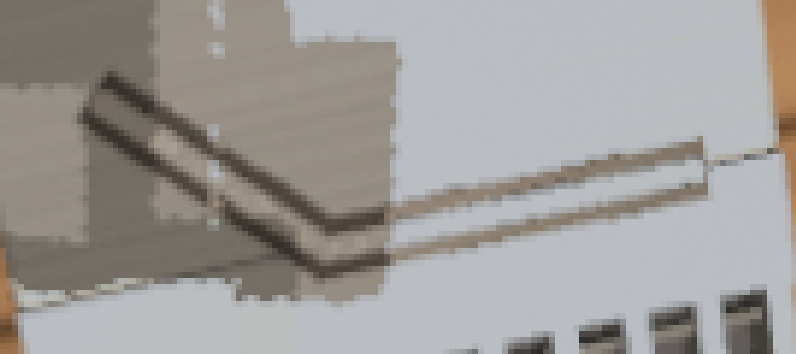

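View pics/penz.png

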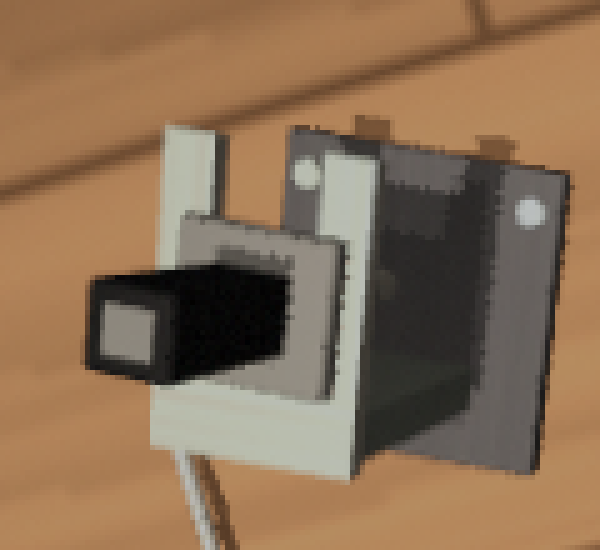

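Run:
```python
from h import *
c=load("w2.npz");o=load("w2_o.npz")
S=onplane(c,[(369,147.8),(305.4,161.2),(265.6,135.9)],.07,o)
print(S.round(4)); a=S[1]-S[0];b=S[2]-S[1]
print(np.linalg.norm(a),np.linalg.norm(b),np.degrees(np.arctan2(a[1],a[0])),np.degrees(np.arctan2(b[1],b[0])))
# cooler corners near tank, in raw from zoom w2z: (397,200),(690,137); 
z=lambda l,f,x0,y0:[(x0+(u)/f-.5,y0+(v)/f-.5) for u,v in l]
C=onplane(c,z([(397,200),(690,137),(425,335),(713,280)],2.2,60,20),.07,o); print(C.round(4),np.linalg.norm(C[0]-C[1]),np.linalg.norm(C[2]-C[3]))
# also top and scene projections
for n in ["top0","scene0"]:
    cc=load(n+".npz"); print(n,proj(cc,S).round(1))
# pen: collar top face corners z=.138, prong tips z=.13, pen top z=.198
pz=lambda l:z(l,5,75,80)
col=onplane(c,pz([(183,212),(343,242),(330,400),]),.138,o);print("collar",col.round(4),np.linalg.norm(col[1]-col[0]),np.linalg.norm(col[2]-col[1]),"ctr",(col[0]+col[2])/2)
top=onplane(c,pz([(90,280),(173,292),(168,383),(88,368)]),.198,o);print("top",top.round(4),[np.linalg.norm(top[i]-top[i-1]) for i in range(4)],top.mean(0))
fk=onplane(c,pz([(165,124),(215,130),(323,150),(378,158),(352,478),(150,445)]),.13,o);print("fork",fk.round(4))
for i,j in[(0,1),(2,3),(0,3),(3,4),(4,5),(5,0)]:
    d=fk[j]-fk[i];print(i,j,np.linalg.norm(d).round(4),np.degrees(np.arctan2(d[1],d[0])).round(1))
```

```text
[[ 0.5924  0.0648  0.07  ]
 [ 0.5876 -0.0373  0.07  ]
 [ 0.5333 -0.0883  0.07  ]]
0.10223196389609471 0.07448485125608692 -92.65820913746904 -136.8412734496859
[[ 0.4862 -0.1162  0.07  ]
 [ 0.4961  0.0881  0.07  ]
 [ 0.5826 -0.1224  0.07  ]
 [ 0.5966  0.0879  0.07  ]] 0.20450679696903454 0.21069588120525726
top0 [[228.  179.1]
 [257.  180.8]
 [271.4 196.1]]
scene0 [[297.8 208.6]
 [267.1 219. ]
 [242.  214. ]]
collar [[ 0.4571 -0.2804  0.138 ]
 [ 0.4762 -0.2413  0.138 ]
 [ 0.5146 -0.2595  0.138 ]] 0.043540513944183505 0.04252130485140248 ctr [ 0.48585253 -0.26992713  0.138     ]
top [[ 0.4725 -0.2759  0.198 ]
 [ 0.4803 -0.2582  0.198 ]
 [ 0.4991 -0.2671  0.198 ]
 [ 0.4908 -0.2842  0.198 ]] [np.float64(0.02004280724634983), np.float64(0.019389368560089215), np.float64(0.020775051312437738), np.float64(0.01899301704590662)] [ 0.48565675 -0.27135494  0.198     ]
fork [[ 0.4332 -0.2808  0.13  ]
 [ 0.4385 -0.2681  0.13  ]
 [ 0.4515 -0.2415  0.13  ]
 [ 0.4576 -0.2278  0.13  ]
 [ 0.5372 -0.2649  0.13  ]
 [ 0.513  -0.318   0.13  ]]
0 1 0.0138 67.3
2 3 0.0149 66.2
0 3 0.0583 65.3
3 4 0.0878 -25.0
4 5 0.0583 -114.4
5 0 0.0881 155.0
```

```bash
python3 - <<'E'
from h import *
def T(yaw,o,p): 
    c,s=np.cos(yaw),np.sin(yaw); return np.array(o)+np.array(p)@np.array([[c,s],[-s,c]])
loc=np.array([[0,.08],[0,-.02],[-.05,-.07]])
for n in ["top0","w2"]:
    c=load(n+".npz"); o=load(n+"_o.npz") if n[0]=="w" else None
    P=cloud(c,o)
    m=((abs(P[...,2]-.07)<.008)&(P[...,0]>.4)&(P[...,0]<.95)&(abs(P[...,1])<.2)).astype(np.uint8)
    m=cv2.morphologyEx(m,cv2.MORPH_OPEN,np.ones((5,5)))
    cs,_=cv2.findContours(m,cv2.RETR_EXTERNAL,cv2.CHAIN_APPROX_NONE)
    k=max(cs,key=cv2.contourArea).reshape(-1,2)
    W=onplane(c,k,.07,o)[:,:2]
    r=cv2.minAreaRect((W*1000).astype(np.float32)); print(n,r)
    print((cv2.boxPoints(r)/1000).round(4).tolist())
    if n=="w2":
        for nm,sel in [("near",(W[:,0]<.505)&(abs(W[:,1])<.11)),("left",(W[:,1]>.07)&(W[:,0]>.51)&(W[:,0]<.65)),("right",(W[:,1]<-.1)&(W[:,0]>.51)&(W[:,0]<.65))]:
            q=W[sel]; 
            if len(q)>5:
                vx,vy,x,y=cv2.fitLine(q.astype(np.float32),cv2.DIST_HUBER,0,.001,.001).ravel(); print(nm,len(q),np.degrees(np.arctan2(vy,vx)),x,y)
E
python3 - <<'E'
import cv2
c=cv2.imread("pics/top0.png")[165:205,215:295]
cv2.imwrite("pics/t_seam.png",cv2.resize(c,None,fx=9,fy=9,interpolation=cv2.INTER_NEAREST))
E
```

```text
top0 ((554.5123291015625, -16.263038635253906), (209.50267028808594, 137.18922424316406), 87.62555694580078)
[[0.48159998655319214, -0.11810000240802765], [0.6187000274658203, -0.12380000203847885], [0.6273999810218811, 0.08560000360012054], [0.4902999997138977, 0.09120000153779984]]
w2 ((650.0274047851562, -20.715782165527344), (209.43128967285156, 322.6860046386719), 87.58931732177734)
[[0.4844000041484833, -0.11860000342130661], [0.8068000078201294, -0.13210000097751617], [0.8155999779701233, 0.0771000012755394], [0.49320000410079956, 0.09070000052452087]]
near 143 87.56418 0.4896981 -0.024439707
left 111 -2.1074052 0.5825235 0.08475108
right 81 -2.079083 0.5657366 -0.120853454
```

View pics/t_seam.png

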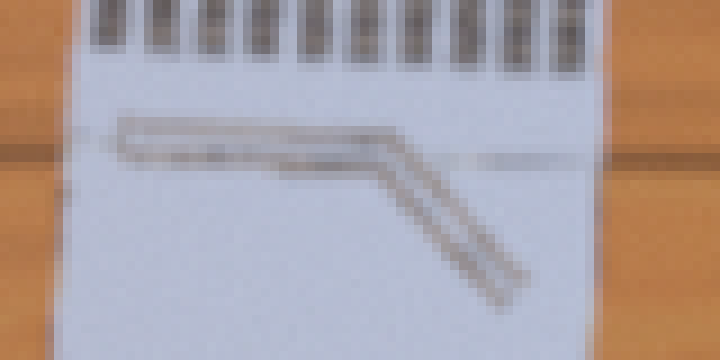

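Run:
```python
from h import *
from station import sensors
o=sensors.get_obs()
print(totool(o,[.4857,-.2712,.34],1.138))
```

```text
d_tool mm [-176.5  -43.1   84.3] rot [-0.0029  0.0066  0.1719]
```

>>> {"op": "move_arm", "data": {
  "rows": "-40 -10 0 -0.002 0.003 0.086;-40 -10 0 -0.001 0.003 0.086;-40 -10 20 0 0 0;-40 -10 20 0 0 0;0 0 0 0 0 0;0 0 0 0 0 0"
}}

```text
time_s: 3.5
ee_pos: [0.472, -0.2469, 0.3856]
eef_rot: [3.136, 0.001, 1.133]
force: [0.3, 0.2, -0.5]
grip_width: 0.0942
```

Run:
```python
from h import *
from station import sensors
o=sensors.get_obs();print(o["ee_pos"])
print(totool(o,[.4857,-.2712,.32],1.138))
```

```text
[ 0.47198764 -0.24686993  0.38558116]
d_tool mm [-16.2  22.4  65.7] rot [ 0.0055  0.0005 -0.005 ]
```

>>> {"op": "move_arm", "data": {
  "rows": "-8 11 15 0.003 0 -0.003;-8 11 20 0.002 0 -0.002;0 0 20 0 0 0;0 0 10 0 0 0;0 0 0 0 0 0"
}}

```text
time_s: 4.12
ee_pos: [0.4883, -0.2715, 0.3149]
eef_rot: [-3.14, 0.0, 1.142]
force: [1.6, 0.3, 0.0]
grip_width: 0.0938
```

Run:
```python
from h import *
c,o=snap("w3");print(o["ee_pos"])
print(totool(o,[.4857,-.2712,.246],1.138))
```

```text
[ 0.48828876 -0.27150931  0.31486493]
d_tool mm [-0.8 -2.4 68.9] rot [-0.0016  0.0001  0.0038]
```

View pics/w3.png

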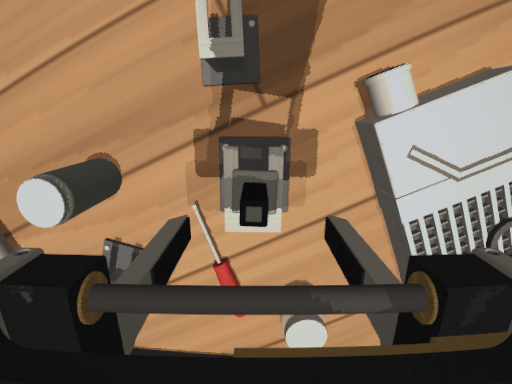

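Run:
```python
from h import *
c=load("w3.npz");o=load("w3_o.npz")
cv2.imwrite("pics/w3z.png",cv2.resize(c["color"][120:250,190:310],None,fx=4.5,fy=4.5,interpolation=cv2.INTER_NEAREST))
```

```text
(no output)
```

View pics/w3z.png

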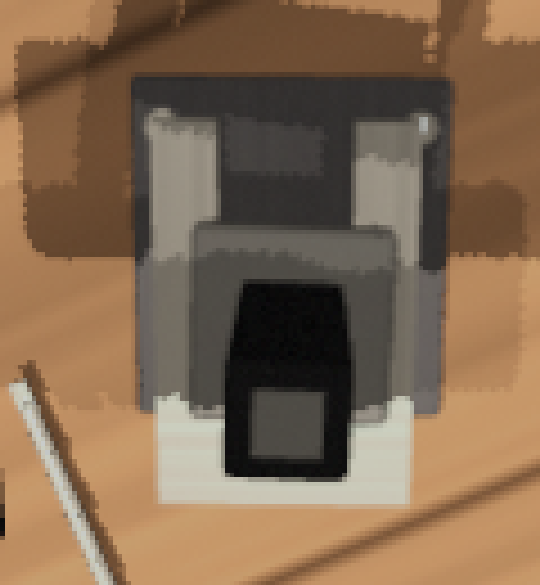

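Run:
```python
from h import *
c=load("w3.npz");o=load("w3_o.npz")
z=lambda l,f,x0,y0:[(x0+(u)/f-.5,y0+(v)/f-.5) for u,v in l]
f=lambda l,h:onplane(c,z(l,4.5,190,120),h,o)
top=f([(228,362),(350,362),(348,480),(225,476)],.198);print(top.round(4),top.mean(0))
col=f([(192,226),(396,230),(390,422),(188,415)],.138);print(col.round(4),col.mean(0))
fk=f([(150,118),(425,120),(412,505),(157,502)],.13);print(fk.round(4),fk.mean(0), np.linalg.norm(fk[0]-fk[1]),np.linalg.norm(fk[0]-fk[3]))
d=fk[0]-fk[3];print(np.degrees(np.arctan2(d[1],d[0])))
d=fk[1]-fk[2];print(np.degrees(np.arctan2(d[1],d[0])))
```

```text
[[ 0.4718 -0.2766  0.198 ]
 [ 0.4803 -0.2581  0.198 ]
 [ 0.4994 -0.267   0.198 ]
 [ 0.49   -0.2858  0.198 ]] [ 0.48535071 -0.27187217  0.198     ]
[[ 0.4567 -0.2817  0.138 ]
 [ 0.4754 -0.243   0.138 ]
 [ 0.5141 -0.2613  0.138 ]
 [ 0.4942 -0.3009  0.138 ]] [ 0.48511562 -0.27173019  0.138     ]
[[ 0.4331 -0.281   0.13  ]
 [ 0.4578 -0.228   0.13  ]
 [ 0.5377 -0.2655  0.13  ]
 [ 0.5126 -0.3187  0.13  ]] [ 0.48528987 -0.27325926  0.13      ] 0.058475183094645826 0.08797914068172341
154.62398879968583
154.86804717477992
```

Run:
```python
from h import *
from station import sensors
o=sensors.get_obs();print(o["ee_pos"])
print(totool(o,[.4854,-.2722,.246],1.133))
```

```text
[ 0.48833308 -0.27153701  0.31543907]
d_tool mm [-1.8 -2.3 69.4] rot [-0.0008  0.0003  0.0087]
```

>>> {"op": "move_arm", "data": {
  "rows": "-2 -2 12 0 0 0.009;0 0 15 0 0 0;0 0 15 0 0 0;0 0 15 0 0 0;0 0 8 0 0 0;0 0 0 0 0 0;0 0 0 0 0 0"
}}

```text
time_s: 5.05
ee_pos: [0.4857, -0.2726, 0.2466]
eef_rot: [3.141, 0.0, 1.132]
force: [0.1, 0.4, 0.5]
grip_width: 0.0939
```

Run:
```python
from h import *
from station import sensors
o=sensors.get_obs();print(o["ee_pos"],o["force"])
print(totool(o,[.4854,-.2722,.246],1.133))
```

```text
[ 0.48567362 -0.27264604  0.24660489] [0.07073324 0.41565112 0.49664782]
d_tool mm [ 0.3 -0.4  0.6] rot [ 0.0005  0.0005 -0.0007]
```

Well placed; close on the handle.

>>> {"op": "move_arm", "data": {
  "rows": "0 0 0 0 0 0;0 0 0 0 0 0;0 0 0 0 0 0;0 0 0 0 0 0;0 0 0 0 0 0;0 0 0 0 0 0;0 0 0 0 0 0;0 0 0 0 0 0",
  "grip": -1,
  "newtons": 45
}}

```text
time_s: 6.05
ee_pos: [0.4859, -0.2728, 0.2478]
eef_rot: [3.139, 0.001, 1.132]
force: [-0.1, 0.1, 0.3]
grip_width: 0.0213
```

>>> {"op": "move_arm", "data": {
  "rows": "0 0 -8 0 0 0;0 0 -12 0 0 0;0 0 -15 0 0 0;0 0 -15 0 0 0;0 0 -15 0 0 0;0 0 -15 0 0 0;0 0 -15 0 0 0;0 0 -10 0 0 0;0 0 0 0 0 0"
}}

```text
time_s: 7.18
ee_pos: [0.4856, -0.2726, 0.3615]
eef_rot: [3.137, 0.001, 1.132]
force: [-0.7, -0.2, -1.2]
grip_width: 0.0216
```

Run:
```python
from h import *
c,o=snap("w4");print(o["ee_pos"],o["force"],o["grip_width"])
# tip xy = TCP xy; target above seam0
print(totool(o,[.591,.062,.300],1.133))
snap("s4","scene")
```

```text
[ 0.48564662 -0.27255408  0.36148036] [-0.73301693 -0.20751947 -1.17617174] 0.021577009966230368
d_tool mm [347.7 -46.9  60.9] rot [ 0.0042  0.001  -0.0007]
```

View pics/s4.png

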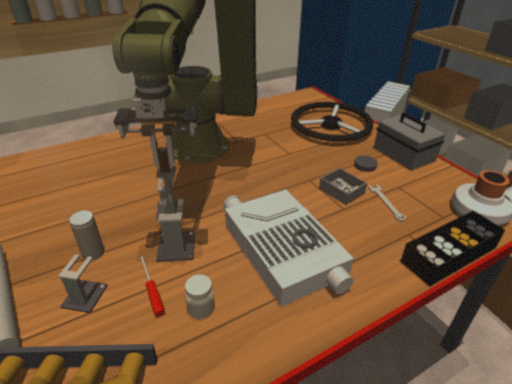

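View pics/w4.png

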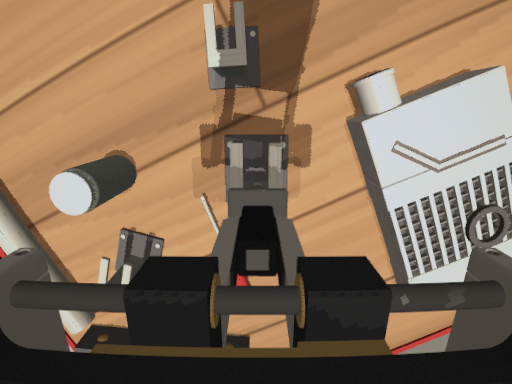

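>>> {"op": "move_arm", "data": {
  "rows": "30 -4 0 0.004 0 0;42 -6 0 0 0 0;42 -6 0 0 0 0;42 -6 0 0 0 0;42 -6 0 0 0 0;42 -6 0 0 0 0;42 -6 10 0 0 0;42 -5 10 0 0 0;20 -2 10 0 0 0;0 0 10 0 0 0;0 0 0 0 0 0"
}}

```text
time_s: 8.65
ee_pos: [0.5906, 0.0678, 0.3107]
eef_rot: [-3.129, 0.005, 1.13]
force: [0.2, -0.0, -2.4]
grip_width: 0.0218
```

Run:
```python
from h import *
c,o=snap("w5");print(o["ee_pos"],o["force"],o["grip_width"])
print(totool(o,[.591,.062,.282],1.133))
```

```text
[0.59057218 0.06782482 0.31069596] [ 0.17383202 -0.04814011 -2.40755881] 0.02176266760330604
d_tool mm [-5.   3.2 28.7] rot [-0.013   0.0046 -0.0031]
```

View pics/w5.png

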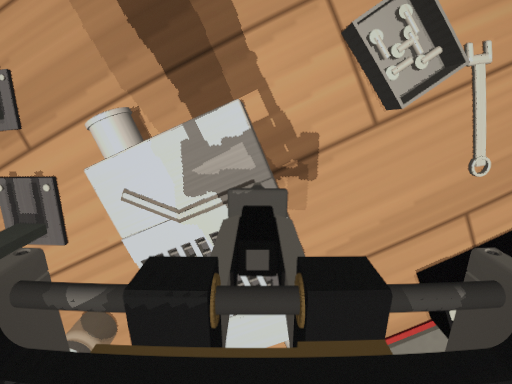

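Run:
```python
from h import *
c=load("w5.npz");o=load("w5_o.npz")
cv2.imwrite("pics/w5z.png",cv2.resize(c["color"][90:230,80:240],None,fx=4.2,fy=4.2,interpolation=cv2.INTER_NEAREST))
```

```text
(no output)
```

View pics/w5z.png

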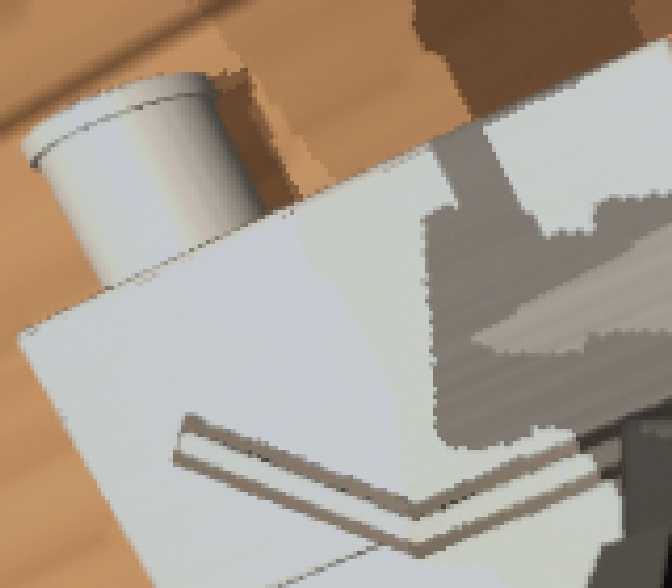

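Run:
```python
from h import *
c=load("w5.npz");o=load("w5_o.npz")
z=lambda l,f,x0,y0:[(x0+(u)/f-.5,y0+(v)/f-.5) for u,v in l]
f=lambda l,h:onplane(c,z(l,4.2,80,90),h,o)
S=f([(418,532),(181,439),(590,460)],.07); print(S.round(4),np.linalg.norm(S[1]-S[0]))
C=f([(22,335),(665,40)],.07);print(C.round(4),np.linalg.norm(C[1]-C[0]),C.mean(0))
for P in ([.587,-.038,.07],[.535,-.086,.07],[.591,.062,.07]): print(((proj(c,[P],o)+.5-[80,90])*4.2).round(0))
```

```text
[[ 0.5884 -0.0382  0.07  ]
 [ 0.5335 -0.0881  0.07  ]
 [ 0.5904  0.0182  0.07  ]] 0.0741663727559515
[[ 0.4864 -0.1149  0.07  ]
 [ 0.4952  0.0892  0.07  ]] 0.2042407279142218 [ 0.49084193 -0.01283645  0.07      ]
[[416. 528.]]
[[190. 441.]]
[[728. 399.]]
```

>>> {"op": "move_arm", "data": {
  "rows": "-3 2 5 -0.013 0.005 0;-2 1 5 0 0 0;0 0 4 0 0 0;0 0 0 0 0 0;0 0 0 0 0 0"
}}

```text
time_s: 9.32
ee_pos: [0.5912, 0.0593, 0.2977]
eef_rot: [3.138, -0.002, 1.127]
force: [-0.6, 0.6, -2.0]
grip_width: 0.0219
```

```bash
cat >> h.py <<'E'
def tip(o): return o["ee_pos"]+R.from_euler('xyz',o["eef_rot"]).apply([0,0,.2078])
def rel(o,t):  # t: tip target (uncompressed)
    t=np.array(t)
    return "tip",tip(o).round(4).tolist(),totool(o,t+[0,0,.2078],1.133),"F",o["force"].round(2).tolist()
E
python3 - <<'E'
from h import *
from station import sensors
o=sensors.get_obs();print(o["time_s"],rel(o,[.5915,.062,.065]))
E
```

```text
9.325 ('tip', [0.5921, 0.0593, 0.0899], 'd_tool mm [ 2.5 -1.  24.9] rot [ 0.0035 -0.002  -0.0062]', 'F', [-0.62, 0.56, -2.04])
```

>>> {"op": "move_arm", "data": {
  "rows": "1 0 4 0.003 -0.002 -0.006;0 0 4 0 0 0;0 0 4 0 0 0;0 0 4 0 0 0;0 0 2 0 0 0;0 0 0 0 0 0"
}}

```text
time_s: 10.07
ee_pos: [0.5917, 0.0605, 0.2782]
eef_rot: [3.142, 0.0, 1.134]
force: [-0.0, 0.2, -1.3]
grip_width: 0.0216
```

Run:
```python
from h import *
from station import sensors
o=sensors.get_obs();print(o["time_s"],rel(o,[.5915,.062,.065]))
```

```text
10.075 ('tip', [0.5917, 0.0604, 0.0704], 'd_tool mm [ 1.3 -0.8  5.4] rot [0.     0.0003 0.0006]', 'F', [-0.02, 0.21, -1.25])
```

>>> {"op": "move_arm", "data": {
  "rows": "1 0 2 0 0 0;0 0 2 0 0 0;0 0 1 0 0 0;0 0 0 0 0 0"
}}

```text
time_s: 10.58
ee_pos: [0.5922, 0.0613, 0.2739]
eef_rot: [3.14, 0.0, 1.134]
force: [-1.1, -0.5, 1.9]
grip_width: 0.0216
```

Run:
```python
from h import *
from station import sensors
o=sensors.get_obs();print(o["time_s"],rel(o,[.5915,.062,.065]))
c,o=snap("s6","scene")
cv2.imwrite("pics/s6z.png",cv2.resize(c["color"][100:240,220:340],None,fx=4.2,fy=4.2,interpolation=cv2.INTER_CUBIC))
print(proj(c,[[.5915,.062,.07],tip(o)]), "zoom off 220,100 x4.2")
```

```text
10.575 ('tip', [0.5925, 0.0612, 0.0661], 'd_tool mm [ 0.3 -1.   1.1] rot [0.0012 0.     0.0006]', 'F', [-1.13, -0.52, 1.9])
[[296.81120509 208.73563489]
 [296.69275287 210.03930849]] zoom off 220,100 x4.2
```

View pics/s6z.png

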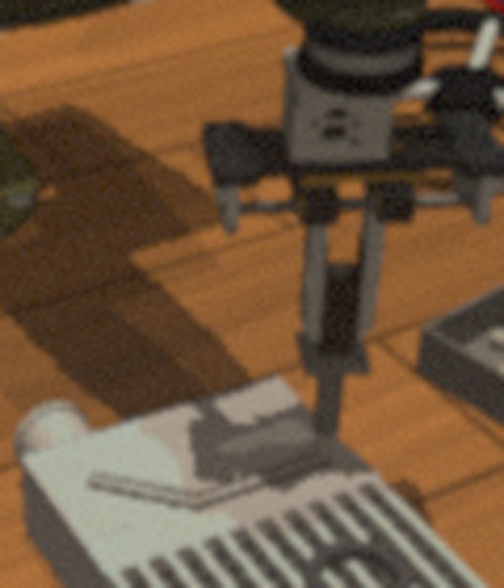

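>>> {"op": "move_arm", "data": {
  "rows": "-1.5 0.3 0.3 0.001 0 0;-2.3 0.9 0.2 0 0 0;-2.3 0.9 0.1 0 0 0;-2.3 0.9 0 0 0 0;-2.3 0.9 0 0 0 0;-2.3 0.9 0 0 0 0;-2.3 0.9 0 0 0 0;-2.3 0.9 0 0 0 0"
}}

```text
time_s: 11.62
ee_pos: [0.591, 0.0421, 0.2738]
eef_rot: [3.141, -0.003, 1.134]
force: [0.3, 2.4, 1.6]
grip_width: 0.0219
```

Run:
```python
from h import *
from station import sensors
o=sensors.get_obs();print(o["time_s"],rel(o,[.5907,.037,.065]))
```

```text
11.625 ('tip', [0.5914, 0.0426, 0.066], 'd_tool mm [-4.8  1.9  1. ] rot [ 0.0009 -0.0028  0.0007]', 'F', [0.29, 2.36, 1.63])
```

>>> {"op": "move_arm", "data": {
  "rows": "-2.3 0.9 0.2 0 -0.002 0;-2.3 0.9 0.2 0 0 0;-2.3 0.9 0.2 0 0 0;-2.3 0.9 0.1 0 0 0;-2.3 0.9 0 0 0 0;-2.3 0.9 0 0 0 0;-2.3 0.9 0 0 0 0;-2.3 0.9 0 0 0 0;-2.3 0.9 0 0 0 0;-2.3 0.9 0 0 0 0"
}}

```text
time_s: 12.88
ee_pos: [0.5893, 0.0158, 0.2731]
eef_rot: [3.141, -0.001, 1.134]
force: [0.2, 2.3, 2.2]
grip_width: 0.0217
```

Run:
```python
from h import *
from station import sensors
o=sensors.get_obs();print(o["time_s"],rel(o,[.5898,.012,.065]))
```

```text
12.875 ('tip', [0.5896, 0.0159, 0.0653], 'd_tool mm [-3.3  2.1  0.3] rot [ 0.001  -0.0009  0.0008]', 'F', [0.19, 2.25, 2.18])
```

>>> {"op": "move_arm", "data": {
  "rows": "-2.2 1 0 0 0 0;-2.2 1 0 0 0 0;-2.2 1 0 0 0 0;-2.2 1 0 0 0 0;-2.2 1 0 0 0 0;-2.2 1 0 0 0 0;-2.2 1 0 0 0 0;-2.2 1 0 0 0 0;-2.2 1 0 0 0 0;-2.2 1 0 0 0 0;-2.2 1 0 0 0 0;-2.2 1 0 0 0 0"
}}

```text
time_s: 14.38
ee_pos: [0.5889, -0.0153, 0.273]
eef_rot: [3.141, -0.001, 1.134]
force: [0.2, 2.4, 1.3]
grip_width: 0.0215
```

Run:
```python
from h import *
c,o=snap("w7");print(o["time_s"],rel(o,[.588,-.038,.065]))
c,o=snap("s7","scene")
cv2.imwrite("pics/s7z.png",cv2.resize(c["color"][150:250,210:330],None,fx=6,fy=6,interpolation=cv2.INTER_CUBIC))
print((proj(c,[[.5915,.062,.07],[.588,-.038,.07],[.5352,-.0862,.07],tip(o)+[0,0,.005]])-[210,150]+.5)*6)
```

```text
14.375 ('tip', [0.5891, -0.0152, 0.0652], 'd_tool mm [-20.9   8.8   0.2] rot [ 0.0006 -0.0007  0.0007]', 'F', [0.19, 2.36, 1.31])
[[523.86723054 355.41380935]
 [344.64325345 417.90996745]
 [200.5284988  387.6634889 ]
 [386.14647696 403.50258824]]
```

View pics/s7z.png

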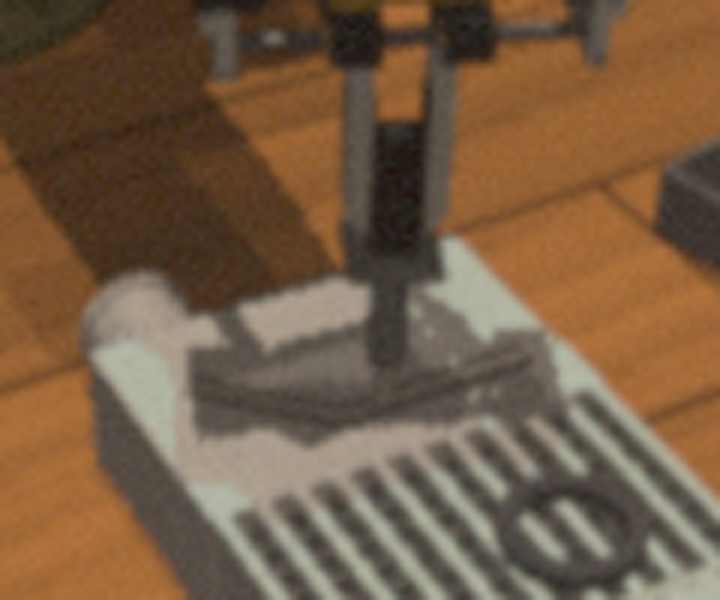

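View pics/w7.png

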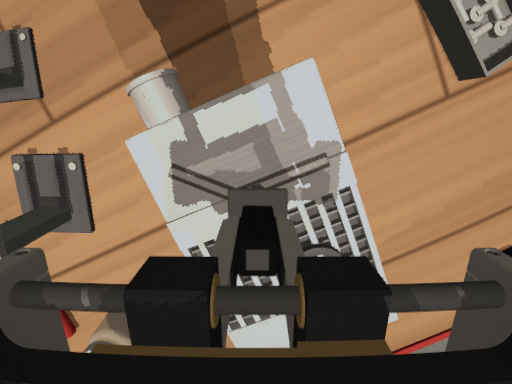

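>>> {"op": "move_arm", "data": {
  "rows": "-2.2 0.9 0 0 0 0;-2.2 0.9 0 0 0 0;-2.2 0.9 0 0 0 0;-2.2 0.9 0 0 0 0;-2.2 0.9 0 0 0 0;-2.2 0.9 0 0 0 0;-2.2 0.9 0 0 0 0;-2.2 0.9 0 0 0 0"
}}

```text
time_s: 15.48
ee_pos: [0.5879, -0.0356, 0.273]
eef_rot: [3.141, -0.001, 1.134]
force: [-0.1, 2.8, 2.4]
grip_width: 0.0218
```

Run:
```python
from h import *
from station import sensors
o=sensors.get_obs();print(o["time_s"],rel(o,[.588,-.038,.065]))
```

```text
15.475 ('tip', [0.5881, -0.0355, 0.0652], 'd_tool mm [-2.2  1.1  0.2] rot [ 0.0007 -0.0006  0.0008]', 'F', [-0.08, 2.77, 2.44])
```

>>> {"op": "move_arm", "data": {
  "rows": "-2.2 1 0 0 0 0;-1 0.2 0 0 0 0;-2.3 -0.9 0 0 0 0;-2.3 -0.9 0 0 0 0;-2.3 -0.9 0 0 0 0;-2.3 -0.9 0 0 0 0;-2.3 -0.9 0 0 0 0;-2.3 -0.9 0 0 0 0;-2.3 -0.9 0 0 0 0;-2.3 -0.9 0 0 0 0"
}}

```text
time_s: 16.73
ee_pos: [0.5728, -0.0541, 0.2734]
eef_rot: [3.138, -0.001, 1.134]
force: [2.8, 2.1, 2.1]
grip_width: 0.0215
```

Run:
```python
from h import *
from station import sensors
o=sensors.get_obs();print(o["time_s"],rel(o,[.5704,-.0541,.065]))
```

```text
16.725 ('tip', [0.5734, -0.0542, 0.0656], 'd_tool mm [-1.  -2.1  0.6] rot [ 0.0031 -0.0009  0.0007]', 'F', [2.78, 2.09, 2.08])
```

>>> {"op": "move_arm", "data": {
  "rows": "-2 -1.6 0.2 0.003 0 0;-2.1 -1.4 0.1 0 0 0;-2.2 -1.2 0.1 0 0 0;-2.2 -1 0 0 0 0;-2.2 -1 0 0 0 0;-2.2 -1 0 0 0 0;-2.2 -1 0 0 0 0;-2.2 -1 0 0 0 0;-2.2 -1 0 0 0 0;-2.2 -1 0 0 0 0"
}}

```text
time_s: 17.98
ee_pos: [0.5521, -0.0701, 0.273]
eef_rot: [3.141, -0.001, 1.134]
force: [2.8, 1.5, 1.9]
grip_width: 0.0215
```

Run:
```python
from h import *
from station import sensors
o=sensors.get_obs();print(o["time_s"],rel(o,[.5528,-.0701,.065]),rel(o,[.5352,-.0862,.065]))
```

```text
17.975 ('tip', [0.5522, -0.0699, 0.0652], 'd_tool mm [0.3 0.7 0.2] rot [ 0.0001 -0.001   0.0007]', 'F', [2.84, 1.48, 1.88]) ('tip', [0.5522, -0.0699, 0.0652], 'd_tool mm [-21.8  -8.5   0.2] rot [ 0.0001 -0.001   0.0007]', 'F', [2.84, 1.48, 1.88])
```

>>> {"op": "move_arm", "data": {
  "rows": "-2.2 -0.8 0 0 0 0;-2.2 -0.8 0 0 0 0;-2.2 -0.8 0 0 0 0;-2.2 -0.8 0 0 0 0;-2.2 -0.8 0 0 0 0;-2.2 -0.8 0 0 0 0;-2.2 -0.8 0 0 0 0;-2.2 -0.8 0 0 0 0;-2.2 -0.8 0 0 0 0"
}}

```text
time_s: 19.1
ee_pos: [0.5361, -0.0859, 0.273]
eef_rot: [-3.141, -0.001, 1.134]
force: [1.6, 1.4, 1.5]
grip_width: 0.022
```

Run:
```python
from h import *
from station import sensors
o=sensors.get_obs();print(o["time_s"],rel(o,[.5352,-.0862,.065]))
c,o=snap("s8","scene")
cv2.imwrite("pics/s8z.png",cv2.resize(c["color"][150:250,210:330],None,fx=6,fy=6,interpolation=cv2.INTER_CUBIC))
c,o=snap("w8")
cv2.imwrite("pics/w8z.png",cv2.resize(c["color"][100:230,140:340],None,fx=4,fy=4,interpolation=cv2.INTER_CUBIC))
```

```text
19.1 ('tip', [0.5361, -0.0857, 0.0652], 'd_tool mm [-0.6 -0.7  0.2] rot [-0.0002 -0.0011  0.0006]', 'F', [1.65, 1.36, 1.52])
```

View pics/s8z.png

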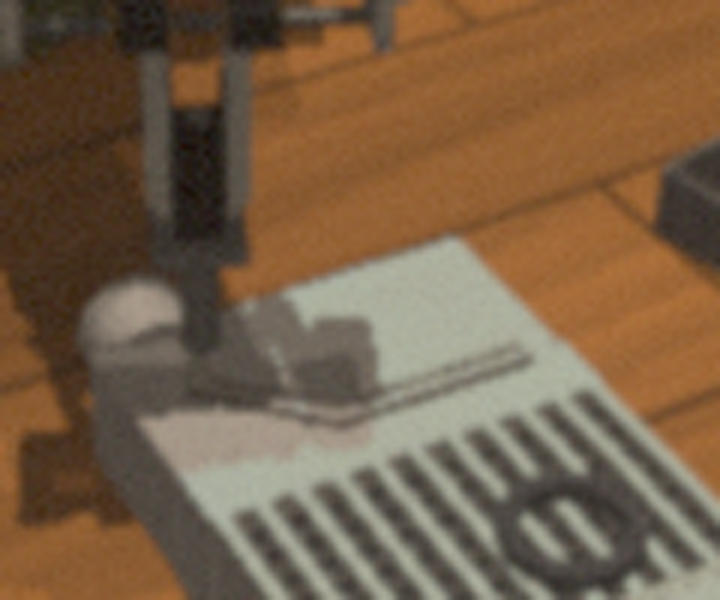

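View pics/w8z.png

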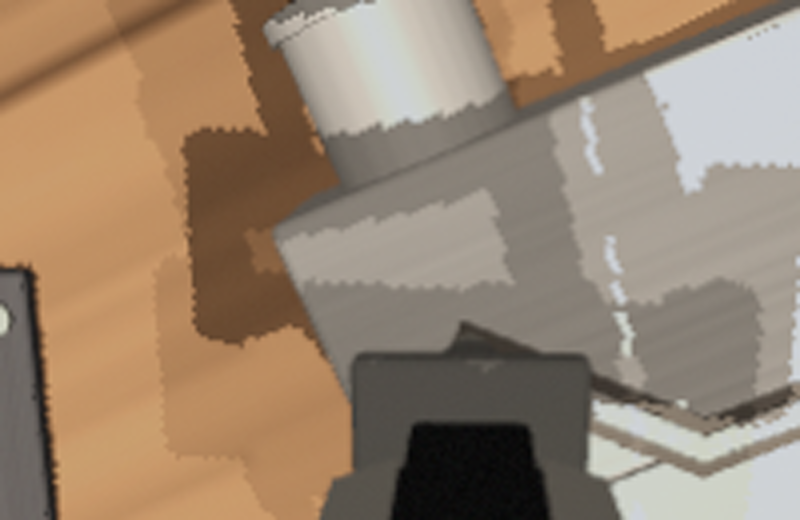

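>>> {"op": "move_arm", "data": {
  "rows": "-1.5 -0.9 0 0 0 0;0 0 0 0 0 0;0 0 0 0 0 0;0 0 0 0 0 0;0 0 -4 0 0 0;0 0 -8 0 0 0;0 0 -12 0 0 0;0 0 -20 0 0 0;0 0 -20 0 0 0;0 0 -20 0 0 0;0 0 -15 0 0 0;0 0 0 0 0 0"
}}

```text
time_s: 20.7
ee_pos: [0.5337, -0.0873, 0.3776]
eef_rot: [-3.138, 0.002, 1.134]
force: [0.8, 0.1, -2.4]
grip_width: 0.0219
```

Run:
```python
from h import *
c,o=snap("w9");print(o["time_s"],tip(o),o["force"],totool(o,[.4853,-.2728,.362],1.133))
```

```text
20.7 [ 0.53292177 -0.08735573  0.16978106] [ 0.84624344  0.05434866 -2.3949715 ] d_tool mm [-188.5   34.8   15.8] rot [-0.0032  0.0016  0.0005]
```

View pics/w9.png

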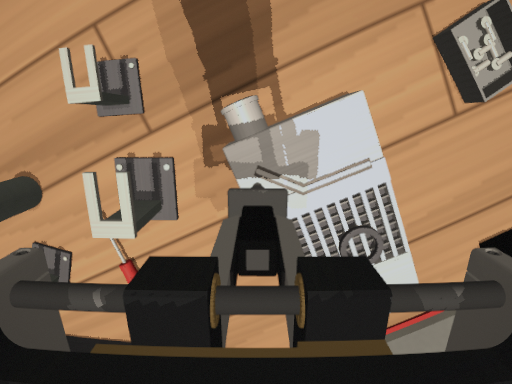

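Run:
```python
from h import *
c=load("w9.npz");o=load("w9_o.npz")
T=R.from_euler('xyz',o["eef_rot"]);e=o["ee_pos"]
q=np.array([[0,0,.2078],[-.022,-.022,.1098],[.022,-.022,.1098],[-.011,-.011,.0498],[.011,-.011,.0498]])
print(proj(c,e+T.apply(q),o).round(1))
cv2.imwrite("pics/w9z.png",cv2.resize(c["color"][170:290,200:320],None,fx=5,fy=5,interpolation=cv2.INTER_NEAREST))
```

```text
[[255.9 186.4]
 [224.6 190.4]
 [286.1 190.4]
 [233.4 241.2]
 [275.9 241.2]]
```

View pics/w9z.png

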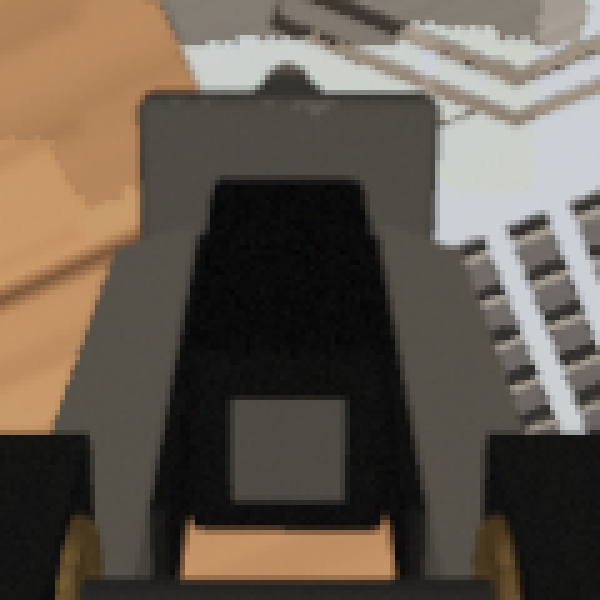

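>>> {"op": "move_arm", "data": {
  "rows": "-25 5 0 -0.003 0.002 0;-38 7 0 0 0 0;-38 7 0 0 0 0;-38 7 0 0 0 0;-28 5 0 0 0 0;-14 3 0 0 0 0;0 0 0 0 0 0;0 0 0 0 0 0"
}}

```text
time_s: 21.75
ee_pos: [0.4861, -0.2692, 0.3698]
eef_rot: [-3.13, -0.001, 1.136]
force: [0.3, 0.3, -1.6]
grip_width: 0.0218
```

Run:
```python
from h import *
c,o=snap("w10");print(o["time_s"],tip(o),o["force"],totool(o,[.4853,-.2728,.342],1.133))
```

```text
21.75 [ 0.48398112 -0.26798173  0.16202263] [ 0.26161758  0.34921536 -1.62377199] d_tool mm [-3.6  1.1 27.8] rot [-0.0119 -0.001   0.0026]
```

View pics/w10.png

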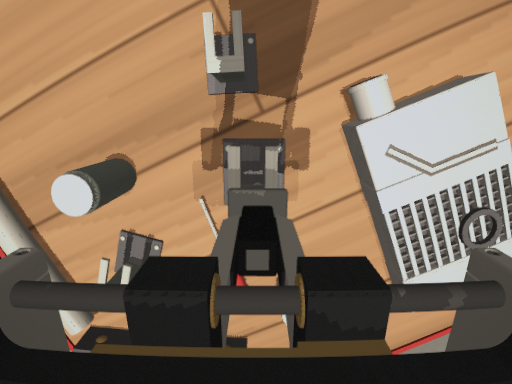

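>>> {"op": "move_arm", "data": {
  "rows": "-3 1 0 -0.012 -0.001 0.002;-1 0 5 0 0 0;0 0 5 0 0 0;0 0 0 0 0 0;0 0 0 0 0 0"
}}

```text
time_s: 22.42
ee_pos: [0.4859, -0.272, 0.3591]
eef_rot: [3.141, -0.0, 1.136]
force: [-1.0, -0.2, -1.4]
grip_width: 0.022
```

Run:
```python
from h import *
from station import sensors
o=sensors.get_obs();print(o["time_s"],tip(o),o["force"],totool(o,[.4853,-.2728,.248],1.133))
```

```text
22.425 [ 0.48606461 -0.27202965  0.15128593] [-0.95676418 -0.17866091 -1.36968569] d_tool mm [ -1.   -0.3 111.1] rot [ 0.001  -0.0001  0.0028]
```

Aligned; lower towards the seat, stopping about 8 mm above it.

>>> {"op": "move_arm", "data": {
  "rows": "-1 0 8 0 0 0.002;0 0 12 0 0 0;0 0 12 0 0 0;0 0 12 0 0 0;0 0 12 0 0 0;0 0 12 0 0 0;0 0 12 0 0 0;0 0 12 0 0 0;0 0 8 0 0 0;0 0 3 0 0 0;0 0 0 0 0 0"
}}

```text
time_s: 23.8
ee_pos: [0.4854, -0.2729, 0.2481]
eef_rot: [-3.142, -0.0, 1.134]
force: [-0.2, 0.4, -2.2]
grip_width: 0.0217
```

Run:
```python
from h import *
from station import sensors
o=sensors.get_obs();print(o["time_s"],tip(o),o["force"],totool(o,[.4853,-.2728,.248],1.133))
```

```text
23.8 [ 0.48536444 -0.27287326  0.04027357] [-0.23941079  0.39466641 -2.20724881] d_tool mm [ 0.1 -0.1  0.1] rot [-0.     -0.0002  0.0005]
```

>>> {"op": "move_arm", "data": {
  "rows": "0 0 1 0 0 0;0 0 0.5 0 0 0;0 0 0 0 0 0"
}}

```text
time_s: 24.18
ee_pos: [0.4855, -0.273, 0.2479]
eef_rot: [3.14, 0.0, 1.134]
force: [-0.5, 0.3, -1.7]
grip_width: 0.0219
```

Run:
```python
from h import *
c,o=snap("w11");print(o["time_s"],tip(o),o["force"])
P=cloud(c,o)
cv2.imwrite("pics/w11z.png",cv2.resize(c["color"][130:280,190:320],None,fx=4,fy=4,interpolation=cv2.INTER_NEAREST))
```

```text
24.175 [ 0.48582738 -0.2731693   0.04008824] [-0.52348659  0.33191387 -1.66825806]
```

View pics/w11z.png

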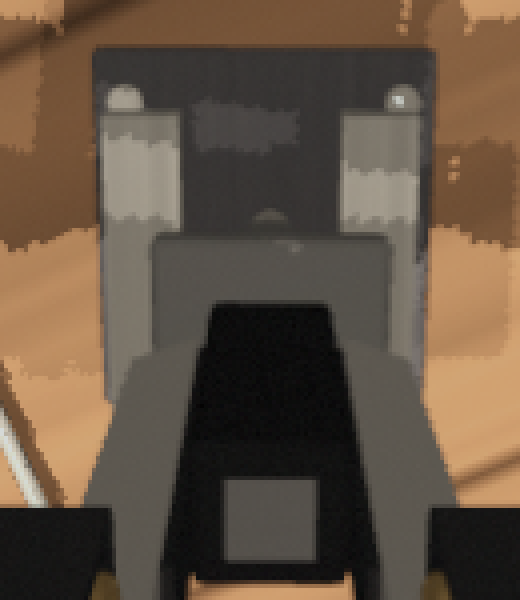

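>>> {"op": "move_arm", "data": {
  "rows": "0 0 1.5 0 0 0;0 0 1 0 0 0"
}}

```text
time_s: 24.48
ee_pos: [0.4855, -0.273, 0.2477]
eef_rot: [3.139, 0.0, 1.134]
force: [-5.2, 2.7, 8.8]
grip_width: 0.0218
```

>>> {"op": "move_arm", "data": {
  "rows": "0 0 -0.5 0 0 0;0 0 0 0 0 0"
}}

```text
time_s: 24.72
ee_pos: [0.4855, -0.273, 0.2482]
eef_rot: [3.138, 0.0, 1.134]
force: [0.6, -0.1, -1.3]
grip_width: 0.0219
```

>>> {"op": "move_arm", "data": {
  "rows": "0 0 0 0 0 0;0 0 0 0 0 0;0 0 0 0 0 0;0 0 0 0 0 0;0 0 0 0 0 0;0 0 0 0 0 0",
  "grip": 1
}}

```text
time_s: 25.48
ee_pos: [0.4857, -0.2731, 0.2481]
eef_rot: [3.138, 0.0, 1.134]
force: [-0.2, -0.2, -0.2]
grip_width: 0.0786
```

Run:
```python
from h import *
c,o=snap("w12");print(o["time_s"],o["ee_pos"],o["force"],o["grip_width"])
```

```text
25.475 [ 0.48569541 -0.27313206  0.24809322] [-0.22754301 -0.20274384 -0.1612316 ] 0.07857873486011396
```

View pics/w12.png

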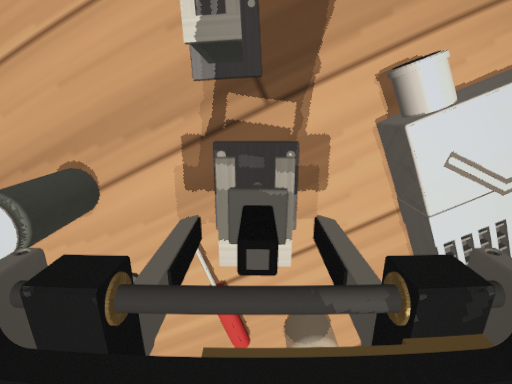

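Released and centred. Back straight up, then check.

>>> {"op": "move_arm", "data": {
  "rows": "0 0 0 0 0 0;0 0 -10 0 0 0;0 0 -15 0 0 0;0 0 -20 0 0 0;0 0 -20 0 0 0;0 0 -15 0 0 0;0 0 0 0 0 0;0 0 0 0 0 0"
}}

```text
time_s: 26.52
ee_pos: [0.4854, -0.2729, 0.335]
eef_rot: [3.135, 0.001, 1.134]
force: [-0.9, -0.2, -1.5]
grip_width: 0.0943
```

Run:
```python
from h import *
c,o=snap("w13");print(o["time_s"],o["ee_pos"],o["force"],o["grip_width"])
cv2.imwrite("pics/w13z.png",cv2.resize(c["color"][120:250,190:310],None,fx=4.5,fy=4.5,interpolation=cv2.INTER_NEAREST))
c,o=snap("s13","scene")
cv2.imwrite("pics/s13z.png",cv2.resize(np.hstack([load("scene0.npz")["color"][170:270,130:220],c["color"][170:270,130:220]]),None,fx=4.4,fy=4.4,interpolation=cv2.INTER_CUBIC))
```

```text
26.525 [ 0.48536485 -0.27290432  0.33498194] [-0.93413204 -0.20531191 -1.46518091] 0.09432998950651394
```

View pics/w13z.png

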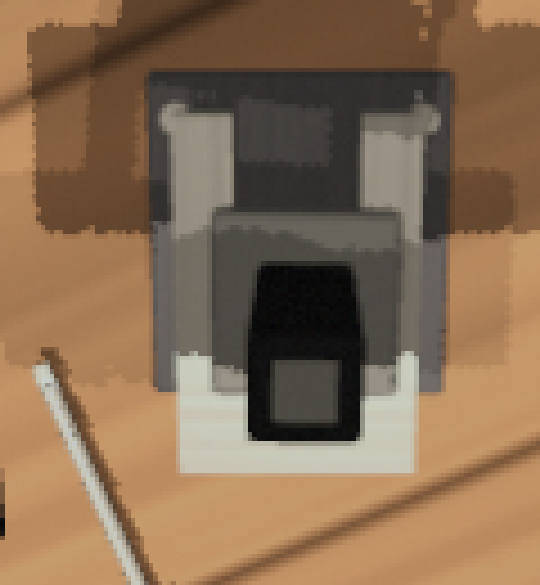

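View pics/s13z.png

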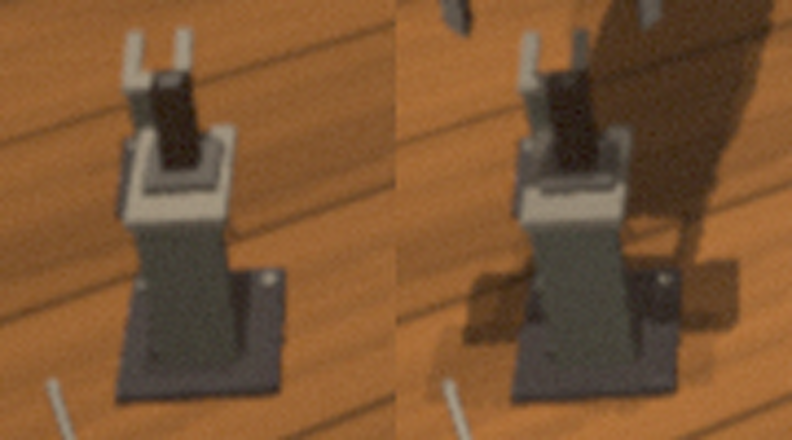

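```bash
python3 - <<'E'
from h import *
c=load("w13.npz");o=load("w13_o.npz")
z=lambda l,f,x0,y0:[(x0+(u)/f-.5,y0+(v)/f-.5) for u,v in l]
f=lambda l,h:onplane(c,z(l,4.5,190,120),h,o)
top=f([(248,338),(364,338),(360,440),(248,440)],.198);print(top.mean(0))
col=f([(212,210),(402,210),(398,395),(210,393)],.138);print(col.mean(0),np.linalg.norm(col[0]-col[1]))
P=cloud(c,o);print(P[120+88-1,190+67][2], P[120+50,190+60], P[120+48,190+55],P[120+50-12,190+44])
E
python3 - <<'E'
from station import ctrl
print(ctrl.hand_in())
E
```

```text
[ 0.48560222 -0.2715837   0.198     ]
[ 0.48518257 -0.27127145  0.138     ] 0.04294173673758629
0.19738353367085776 [ 0.46588728 -0.27059562  0.13701659] [ 0.46187631 -0.27435845  0.13679025] [ 0.44871094 -0.28115704  0.12861021]
the job is handed in; nothing more can be done
None
```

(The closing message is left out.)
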